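# Set the darkness dial on the label printer and feed a label

## Task

Set the label printer to its green setting: with a fingertip on the big black knurled dial, stroke it round clockwise (seen from above), click by click, until it has clicked in with the green dot at the arrow on the white housing. Only then press the orange button all the way down and let it come up again. Nothing needs gripping: leave the weight, the rubber stamp and the parcel where they stand.

Things in the scene. Friction and masses are not known exactly. Their poses are not given: they have to be found in the camera images.
- label_printer: Small label printer, fixed to the worktop. Origin on the worktop under the dial's axis; x points from the dial to the white housing behind it, y to the left seen from the dial side, z up. Grey base plate: x -45 to 110, y -75 to 110, top at z = 35 mm. White housing: x 52 to 110, y -75 to 110, top at z = 90 mm.
- dial_axis (a point): Point on the dial's upright axis at mid-thickness, 54 mm above the worktop; axes as the printer's. The dial is a black disc, 96 mm diameter, 24 mm thick (z = 42 to 66 mm); its rim is rigid, friction on it about 0.5 to 0.7, so press with 5 to 10 N. The rim stands 3 mm past the base plate's front edge, 7 mm above the plate, free to touch at the front and both sides.
- dial (a joint): Dial angle in rad, growing clockwise from above (front of the rim moves to the printer's +y). Detents every 0.5236 rad: 0, 0.524, 1.047 (white dots at the arrow), 1.571 (green dot), 2.094 (white); stops just past both ends. Starts in one of the first three. 1 to 1.5 N along the rim takes it over a crest; let go past the crest (half way), it falls into the next detent.
- green_dot (a point): Centre of the green dot (12 mm diameter) on the dial's top face, 37 mm from the axis, 66 mm above the worktop; turns with the dial.
- feed_button_top (a point): Middle of the top of the orange button (24 mm diameter), which stands on the base plate left of the dial; it faces up, moves with the button, and lies at x = 22, y = 85 mm in the printer's frame.
- feed_button (a joint): Button travel in m: 0 up, 0.006 fully down; a spring brings it back; fully down takes 5 N.
- weight_500: Brass scale weight, 38 mm diameter, 45 mm tall, loose, to one side of the printer; origin under its centre.
- rubber_stamp_2: Dark wooden rubber stamp, 30 x 50 x 80 mm tall, loose, to the other side of the printer; origin under its centre.
- parcel_small: Small brown parcel, 89 x 114 x 61 mm, loose, farther right of the printer; origin under its centre.
- arrow (a point): Tip of the small black arrow on the middle of the housing's top front edge, 90 mm above the worktop; it points at the dial's axis.

How it is judged:
On the way, in this order (a step that is already met when the one before it is completed fails the run):
1. the dial has clicked in with the green dot at the arrow (value of joint dial between 1.47 and 1.67 rad), for 0.2 s.
2. the orange button is pressed down (value of joint feed_button above 0.0045 m), for 0.05 s.
At the end, for the whole second after the job is handed in: The dial rests in the detent of the green dot (1.571 rad, within 0.1), the button is up again (under 1.5 mm) after being pressed at least 4.5 mm with the dial so set, and weight, rubber stamp and parcel stand within 30 mm of where they were (all of step 1 and value of joint feed_button below 0.0015 m and distance of each of weight_500, rubber_stamp_2, parcel_small from where it was at the start of the episode below 0.03 m); the robot touches nothing.
It fails at once if the button is pressed while the dial is not on the green dot (value of joint feed_button above 0.003 m and (value of joint dial below 1.4 rad or value of joint dial above 1.74 rad)).
It fails at once if the weight, the stamp or the parcel is lifted (height (world z) of any of weight_500, rubber_stamp_2, parcel_small above 0.02 m).
It fails at once if the weight, the stamp or the parcel is pushed away or knocked over (distance of any of weight_500, rubber_stamp_2, parcel_small from where it was at the start of the episode above 0.03 m or angle between any of rubber_stamp_2, weight_500's own z axis and vertical above 0.5 rad).
It also fails if it takes over 61 s, if anything falls off the work surface, if the arm or the gripper's body presses on something with over 40 N, if the wrist force passes 120 N, or if a joint passes its speed limit or range.

## Robot

A 7-joint arm with a two-finger parallel gripper is mounted at the origin on the work surface; the furniture and walls round the work are solid. World frame = base frame: x ahead of the robot, y to its left, z up, the work surface at z = 0. Lengths are in m, angles in rad, forces in N, time in s.
With the tool pointing down it reaches from about 0.425 to 0.825 m from the base axis. Payload 3.6 kg.
Tool frame: the origin (TCP) lies at the very end of the fingers, on their centre line; the grasp point (between the pads) lies r.pinch_z behind it (r.pinch_z is the distance from the TCP to the grasp point, in m); z points along the fingers, y is the line along which they close (so a half turn about z gives the same grasp; the last joint's range is limited). The gripper opens to 93 mm and grips with 3 to 60 N. Pads are 15 mm wide; open, the fingers measure 128 mm over their backs; the gripper's body (75 mm by 188 mm) begins 65 mm behind the grasp point.
Start: joints at [1.236, 0.615, -0.013, 1.423, 0.008, 1.103, -0.04], TCP at [0.198, -0.619, 0.219] pointing down, gripper open.
Joint ranges: [-3.12, 3.12], [-0.3, 2.06], [-1.34, 1.32], [0.26, 2.42], [-1.36, 4.5], [0.01, 1.98], [-2.84, 2.84]. Speed limits (rad/s): [2.79, 2.79, 3.14, 3.14, 3.14, 3.14, 3.14].

## Interface

Orientations are given as a unit quaternion [w, x, y, z].
In Python, from workcell import r gives the robot as it stands.
- The arm moves only by the shell command python3 -m pendant 'ROWS' [FORCE]. ROWS is JSON, a list of rows, each a list of 3 entries, a list of its own where there are three numbers: the finger opening in mm, from 0 to 93, then the shift along the tool's x, y, z in mm, then the turn, a rotation vector about the tool's x, y, z in degrees. A call has 1 to 5 rows; each row is the pose to reach, as a shift and turn from the pose commanded when the call began, along the tool's axes at that moment; what a row does not reach only later rows make up. A row lasts 1/12 s, in which the tool goes at most 41.7 mm and 7.16 degrees, less where a joint would pass 70% of its speed; a pose out of reach is approached as far as the arm can. A call with a gripper value outside its range is refused whole. The fingers move at their own pace and stop on an object; FORCE is the grip in N (left out, the last holds). Time passes only in rows, so rows that repeat a pose let the fingers close. It gives the time, the measured TCP pose, the force, the opening and the grip force at its end, in the units of the state.
- r.get_obs(): the state, without advancing time (a new reading comes with each control period).
- r.grab_frame(name): name is "scene" or "top" or "wrist"; returns a dict with "img" (420x560x3 uint8, blue, green, red), "intrinsics" (3x3 intrinsics, pixels), "origin" and "rotation" of the camera in the world. Camera axes: x right, y down, z forward; pixel columns grow to the right and rows downward; lengths in m; the calibration is good to about 2 mm. A picture is of the moment at which its call begins. There is no depth.
- r.job_done(): hands the job in; it is judged then, once.
Trained networks look in a picture, given as the dict that the camera call returned (one of the last four; its "shot" number tells which), for a name from the list of things; names that differ only in an ending like _2 or _b are one class to them, and where a whole thing is asked for, a point or a joint stands for the part that bears it (a point fixed in the world has none). Each returns a list of dicts, best first, with "p" (0 to 1); they miss things now and then, are a little off and sometimes report something else, mostly with a low value. They report only what shows in the picture. A call takes as long as a camera call.
- r.find_in(picture, name): "centre" ([x, y, z] in m, in the coordinates of the camera as it stood for that picture, good to about 4 mm: the middle of the surface that is visible of it).
- r.outline_of(picture, name): "region" (420x560 bool, what is visible of it).
The state is a dict: "t": time; "joints": joint angles; "dq": joint speeds; "joint_torque": joint torques, N m; "tcp_pos": TCP position; "tcp_rot": TCP orientation; "force": force on the tool from outside, world axes, zero at the start; "torque": the same for the moment, N m; "finger_gap": finger opening in m; "grip_force": force on a finger pad.
Only numpy, scipy, OpenCV 4.12 (cv2) and the standard library are available. Lean on these libraries where they do the work, as an engineer would, in place of code of your own. Each camera call takes 0.05 s, during which the arm holds its last target. There are 200 camera calls.

## Working session

There is one attempt and no reset: what is moved stays moved. The work goes in short steps, Python scripts to look and compute and a shell command to move; the robot and the scene stay as the last step left them, time stands still between calls to the robot, and variables do not carry over. Pictures are saved under pics/ and viewed, at most 10 in all, crops included, and the job is handed in when it is done.

```bash
mkdir -p pics
cat > h.py <<'E'
import numpy as np,cv2
from workcell import r
def find(pic,name,n=2):
    out=[]
    for d in r.find_in(pic,name)[:n]:
        out.append((round(d["p"],2),np.round(pic["origin"]+np.array(pic["rotation"])@np.array(d["centre"]),4)))
    return out
E
python3 - <<'E'
from h import *
for c in("top","scene"):
    p=r.grab_frame(c); cv2.imwrite(f"pics/{c}0.png",p["img"])
    for n in["label_printer","dial_axis","green_dot","feed_button_top","weight_500","rubber_stamp_2","parcel_small"]:
        print(c,n,find(p,n))
o=r.get_obs();print(o["t"],o["tcp_pos"],o["tcp_rot"],r.pinch_z)
E
```

```text
Traceback (most recent call last):
  File "h.py", line 6, in find
    out.append((round(d["p"],2),np.round(pic["origin"]+np.array(pic["rotation"])@np.array(d["centre"]),4)))
                                                       ~~~~~~~~~~~~~~~~~~~~~~~~~^~~~~~~~~~~~~~~~~~~~~~
ValueError: matmul: Input operand 1 has a mismatch in its core dimension 0, with gufunc signature (n?,k),(k,m?)->(n?,m?) (size 3 is different from 4)
```

Rotation is a quaternion.

```bash
cat > h.py <<'E'
import numpy as np,cv2
from scipy.spatial.transform import Rotation as R
from workcell import r
def rot(q): return R.from_quat(np.array(q)[[1,2,3,0]]).as_matrix()
def find(pic,name,n=2):
    return [(round(d["p"],2),np.round(pic["origin"]+rot(pic["rotation"])@np.array(d["centre"]),4).tolist()) for d in r.find_in(pic,name)[:n]]
def pix2z(pic,u,v,z):
    d=rot(pic["rotation"])@np.linalg.inv(pic["intrinsics"])@np.array([u,v,1.]); o=np.array(pic["origin"])
    return o+d*(z-o[2])/d[2]
E
python3 - <<'E'
from h import *
for c in("top","scene"):
    p=r.grab_frame(c); cv2.imwrite(f"pics/{c}0.png",p["img"])
    for n in["label_printer","dial_axis","green_dot","feed_button_top","weight_500","rubber_stamp_2","parcel_small"]:
        print(c,n,find(p,n))
o=r.get_obs();print(o["t"],o["tcp_pos"],o["tcp_rot"],r.pinch_z,o["finger_gap"]);print(rot(o["tcp_rot"]).round(3))
E
```

```text
top label_printer [(0.88, [0.4773, 0.2621, 0.0656])]
top dial_axis [(0.58, [0.4704, 0.2667, 0.0724]), (0.42, [0.369, 0.3891, 0.0275])]
top green_dot [(0.57, [0.4501, 0.2413, 0.0668])]
top feed_button_top [(0.62, [0.4377, 0.3251, 0.0587])]
top weight_500 [(0.66, [0.4849, 0.1177, 0.0339])]
top rubber_stamp_2 [(0.9, [0.3673, 0.3881, 0.023])]
top parcel_small [(0.89, [0.5099, -0.033, 0.0532]), (0.33, [0.4706, 0.2687, 0.0702])]
scene label_printer [(0.7, [0.4683, 0.2847, 0.063])]
scene dial_axis [(0.58, [0.4715, 0.2867, 0.0641]), (0.3, [0.446, 0.2457, 0.0639])]
scene green_dot [(0.7, [0.4424, 0.2442, 0.0646])]
scene feed_button_top [(0.52, [0.4398, 0.3338, 0.0575])]
scene weight_500 [(0.85, [0.4881, 0.1241, 0.0305])]
scene rubber_stamp_2 [(0.63, [0.3585, 0.4014, 0.0299])]
scene parcel_small [(0.89, [0.5109, -0.0197, 0.0525])]
0.9 [ 0.19754794 -0.61922416  0.21865632] [-1.13549597e-05  9.88103477e-01  1.53790502e-01  6.85462109e-06] 0.0188 0.09305733674216674
[[ 0.953  0.304  0.   ]
 [ 0.304 -0.953  0.   ]
 [ 0.    -0.    -1.   ]]
```

View pics/top0.png

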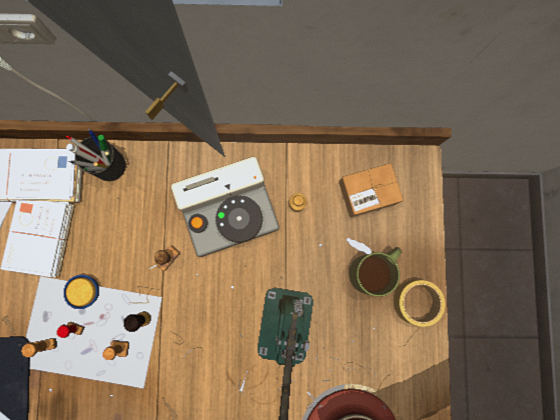

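View pics/scene0.png

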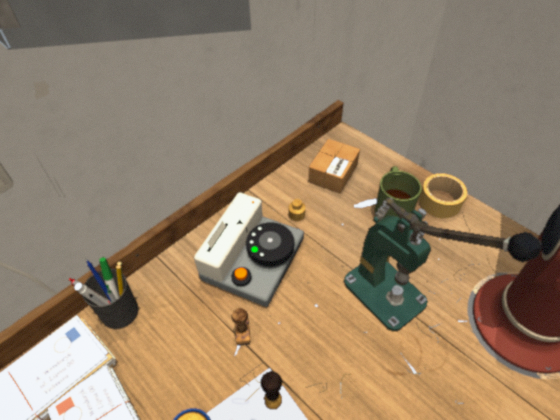

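```bash
cat >> h.py <<'E'
def proj(pic,P):
    c=rot(pic["rotation"]).T@(np.array(P,float)-pic["origin"]); q=np.array(pic["intrinsics"])@c; return (q[:2]/q[2]).round(1)
def tri(pa,ua,pb,ub):
    A=[];b=[]
    for p,u in((pa,ua),(pb,ub)):
        d=rot(p["rotation"])@np.linalg.inv(p["intrinsics"])@np.array([*u,1.]);d/=np.linalg.norm(d);M=np.eye(3)-np.outer(d,d);A.append(M);b.append(M@np.array(p["origin"]))
    return np.linalg.lstsq(np.vstack(A),np.hstack(b),rcond=None)[0]
E
python3 - <<'E'
from h import *
t=r.grab_frame("top");s=r.grab_frame("scene")
for p in(t,s): print(p["origin"],[proj(p,P).tolist() for P in([0,0,0],[0,0,.3],[.3,0,.0],[.2,-.62,.22])])
# dial ellipse / printer geometry from top view
m=r.outline_of(t,"dial_axis")
for d in m[:2]:
    g=d["region"].astype(np.uint8);ys,xs=np.nonzero(g);print("dialmask",d["p"],g.sum(),xs.mean(),ys.mean(),np.ptp(xs),np.ptp(ys))
for n,z in(("green_dot",.066),("feed_button_top",.045)):
    for d in r.outline_of(t,n)[:2]:
        ys,xs=np.nonzero(d["region"]);print(n,d["p"],len(xs),xs.mean(),ys.mean())
for n,u,z in(("dial",(239,218),.066),("arrow",(228,187),.09),("hL",(173,190),.09),("hR",(257,160),.09),("green",(221,215),.066),("btn",(197,223),.045)):
    print(n,pix2z(t,*u,z).round(4))
im=t["img"][150:265,160:310];cv2.imwrite("pics/crop1.png",cv2.resize(im,None,fx=5,fy=5,interpolation=cv2.INTER_CUBIC))
print("rod end",tri(t,(288,300),s,(400,215)),"mug handle",tri(t,(395,252),s,(388,175)))
E
```

```text
[0.33649793 0.18478071 1.02272354] [[350.5, 437.8], [388.7, 510.3], [349.2, 291.3], [738.8, 360.5]]
[0.04645161 0.59490414 0.80420947] [[527.9, 321.0], [615.1, 223.1], [397.1, 232.4], [609.3, 45.3]]
dialmask 0.94 6926 224.76941957840023 206.0649725671383 106 99
green_dot 0.86 1708 238.24824355971896 218.77634660421546
feed_button_top 0.54 103 196.44660194174756 222.41747572815535
dial [0.4484 0.2377 0.066 ]
arrow [0.5083 0.2599 0.09  ]
hL [0.5004 0.3704 0.09  ]
hR [0.5651 0.2023 0.09  ]
green [0.454  0.2748 0.066 ]
btn [0.439  0.3264 0.045 ]
rod end [0.27176318 0.1321877  0.20751459] mug handle [ 0.38861222 -0.08246819  0.05471793]
```

View pics/crop1.png

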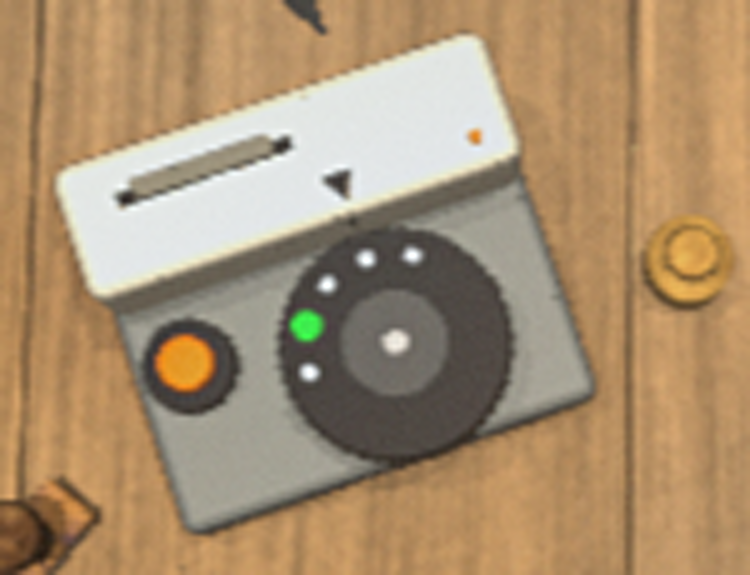

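```bash
python3 - <<'E'
from h import *
t=r.grab_frame("top")
f=lambda u,v,z: pix2z(t,160+(u+.5)/5-.5,150+(v+.5)/5-.5,z)[:2]
D=f(396,343,.066);a=f(345,196,.09);L=f(98,296,.09);Rr=f(519,158,.09);g=f(306,325,.066);b=f(185,362,.047);w=f(692,250,.045)
y=L-Rr;yaw=np.arctan2(-y[0],y[1]);print("D",D,"yaw",np.degrees(yaw),np.linalg.norm(y))
X=np.array([np.cos(yaw),np.sin(yaw)]);Y=np.array([-X[1],X[0]])
for n,p in(("arrow",a),("green",g),("btn",b),("w",w),("L",L),("R",Rr)): print(n,((p-D)@X*1e3).round(1),((p-D)@Y*1e3).round(1))
tgt=D+(-75e-3)*X+(-14e-3)*Y
print("green ang",np.degrees(np.arctan2((g-D)@Y,(g-D)@X)),"start pt",tgt, np.linalg.norm(tgt))
E
python3 -m pendant '[[0,[0,0,0],[0,0,0]]]'; grep -n . /dev/null; python3 -c "
from h import *
T=rot(r.get_obs()['tcp_rot']);p=r.get_obs()['tcp_pos']
for P in([.5,-.3,.219],[.5,-.1,.219],[.42,.1,.219],[.38,.2,.219]): print(P,(T.T@(np.array(P)-p)*1e3).round())"
```

```text
D [0.44793574 0.23807277] yaw 19.356027620091506 0.17791929305368379
arrow 60.3 0.6
green 18.8 32.7
btn 22.8 86.3
w 0.6 -130.7
L 52.9 106.9
R 52.9 -71.0
green ang 60.088896890561074 start pt [0.38181506 0.2000063 ] 0.4310281482342874
t: 1.28
tcp_pos: [0.1976, -0.6192, 0.2186]
tcp_rot: [-0.0, 0.988, 0.154, 0.0]
force: [-0.2, -0.4, 0.3]
finger_gap: 0.0895
grip_force: 0.0
[0.5, -0.3, 0.219] [ 385. -212.   -0.]
[0.5, -0.1, 0.219] [ 446. -403.   -0.]
[0.42, 0.1, 0.219] [ 430. -618.   -0.]
[0.38, 0.2, 0.219] [ 423. -725.   -0.]
```

```bash
python3 -m pendant '[[0,[36,-20,0],[0,0,0]],[0,[72,-40,0],[0,0,0]],[0,[108,-60,0],[0,0,0]],[0,[144,-80,0],[0,0,0]],[0,[180,-100,0],[0,0,0]]]' && python3 -m pendant '[[0,[36,-20,0],[0,0,0]],[0,[72,-40,0],[0,0,0]],[0,[108,-60,0],[0,0,0]],[0,[144,-80,0],[0,0,0]],[0,[180,-100,0],[0,0,0]]]' && python3 -m pendant '[[0,[20,-36,0],[0,0,0]],[0,[40,-72,0],[0,0,0]],[0,[50,-110,0],[0,0,0]],[0,[55,-150,0],[0,0,0]],[0,[60,-190,0],[0,0,0]]]' && python3 -m pendant '[[0,[0,-40,0],[0,0,0]],[0,[0,-80,0],[0,0,0]],[0,[0,-120,0],[0,0,-1.6]],[0,[0,-160,0],[0,0,-1.6]],[0,[0,-200,0],[0,0,-1.6]]]'
python3 - <<'E'
from h import *
p=r.grab_frame("top");cv2.imwrite("pics/t2.png",p["img"])
E
```

```text
t: 1.7
tcp_pos: [0.3398, -0.4678, 0.2189]
tcp_rot: [0.0, 0.988, 0.154, 0.0]
force: [0.8, 0.3, -0.0]
finger_gap: 0.0578
grip_force: 0.0
t: 2.12
tcp_pos: [0.4809, -0.3177, 0.219]
tcp_rot: [0.0, 0.988, 0.154, 0.0]
force: [0.5, -0.2, 0.5]
finger_gap: 0.0244
grip_force: 0.0
t: 2.53
tcp_pos: [0.4791, -0.118, 0.2188]
tcp_rot: [0.0, 0.988, 0.154, 0.0]
force: [0.1, 1.0, -0.1]
finger_gap: 0.0005
grip_force: 0.0
t: 2.95
tcp_pos: [0.4177, 0.0722, 0.2191]
tcp_rot: [-0.0, 0.986, 0.167, 0.001]
force: [0.5, 1.3, 0.1]
finger_gap: 0.0006
grip_force: 0.0
```

View pics/t2.png

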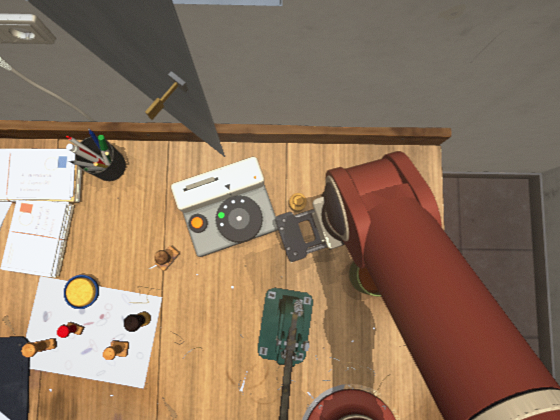

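```bash
python3 -m pendant '[[0,[2,-40,0],[0,0,0]],[0,[4,-75,0],[0,0,0]],[0,[6,-110,20],[0,0,0]],[0,[8,-133,50],[0,0,0]],[0,[8,-133,80],[0,0,0]]]' && python3 -m pendant '[[0,[0,0,25],[0,0,0]],[0,[0,0,50],[0,0,0]],[0,[0,0,75],[0,0,0]],[0,[0,0,87],[0,0,0]],[0,[0,0,87],[0,0,0]]]'
python3 - <<'E'
from h import *
p=r.grab_frame("scene");cv2.imwrite("pics/s3.png",p["img"])
o=r.get_obs();X=np.array([np.cos(np.radians(19.36)),np.sin(np.radians(19.36))]);D=np.array([.4479,.2381]);d=np.array(o["tcp_pos"][:2])-D
print((d@X*1e3).round(1),(d@[-X[1],X[0]]*1e3).round(1),o["tcp_pos"][2],o["force"],rot(o["tcp_rot"]).round(3)[:,0])
E
```

```text
t: 3.42
tcp_pos: [0.3817, 0.2052, 0.1391]
tcp_rot: [-0.003, 0.985, 0.172, 0.003]
force: [0.6, 0.8, -1.1]
finger_gap: 0.0004
grip_force: 0.0
t: 3.83
tcp_pos: [0.3808, 0.1979, 0.0496]
tcp_rot: [0.001, 0.986, 0.168, -0.002]
force: [0.4, 0.2, -0.4]
finger_gap: 0.0005
grip_force: 0.0
-75.7 -15.5 0.05087406878381259 [-0.82880944 -0.35708847 -0.15393151] [ 0.944  0.331 -0.002]
```

View pics/s3.png

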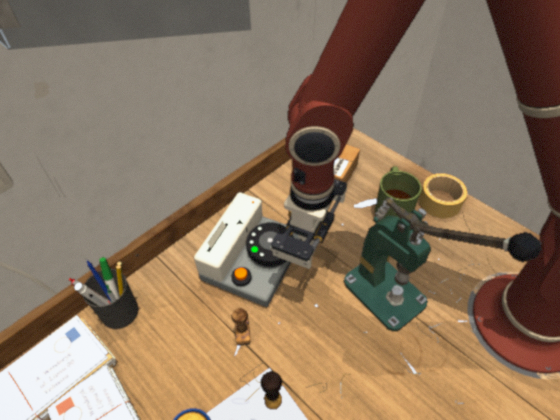

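```bash
python3 -m pendant '[[0,[8,0,0],[0,0,0]],[0,[15,0,0],[0,0,0]],[0,[18,0,0],[0,0,0]],[0,[18,0,0],[0,0,0]]]' && python3 -m pendant '[[0,[1,0,0],[0,0,0]],[0,[2,0,0],[0,0,0]],[0,[2,0,0],[0,0,0]]]'
```

```text
t: 4.22
tcp_pos: [0.4004, 0.2052, 0.0526]
tcp_rot: [-0.001, 0.986, 0.167, 0.001]
force: [0.0, -0.0, 0.1]
finger_gap: 0.0004
grip_force: 0.0
t: 4.47
tcp_pos: [0.4007, 0.2052, 0.0519]
tcp_rot: [0.0, 0.986, 0.168, -0.0]
force: [-1.0, 0.2, -0.1]
finger_gap: 0.0003
grip_force: 0.4
```

```bash
python3 -m pendant '[[0,[1,0,0],[0,0,0]],[0,[2,0,0],[0,0,0]],[0,[2,0,0],[0,0,0]]]'
```

```text
t: 4.72
tcp_pos: [0.4009, 0.2051, 0.0515]
tcp_rot: [0.001, 0.986, 0.168, -0.002]
force: [-3.8, -1.2, 3.0]
finger_gap: 0.0006
grip_force: 2.3
```

```bash
python3 -m pendant '[[0,[1,0,0],[0,0,0]],[0,[2,0,0],[0,0,0]],[0,[2,0,0],[0,0,0]]]' && python3 -m pendant '[[0,[0,-4,0],[0,0,0]],[0,[0,-8,0],[0,0,0]],[0,[0,-12,0],[0,0,0]],[0,[0,-16,0],[0,0,0]]]' && python3 -m pendant '[[0,[0,-4,0],[0,0,0]],[0,[0,-8,0],[0,0,0]],[0,[0,-11,0],[0,0,0]],[0,[0,-11,0],[0,0,0]]]'
cat >> h.py <<'E'
def dial():
    p=r.grab_frame("top");D=np.array([.4479,.2381])
    h=cv2.cvtColor(p["img"],cv2.COLOR_BGR2HSV);m=cv2.inRange(h,(50,120,120),(75,255,255));m[:, :190]=0;m[:,270:]=0;m[:180]=0;m[250:]=0
    ys,xs=np.nonzero(m)
    if len(xs): 
        g=pix2z(p,xs.mean(),ys.mean(),.066)[:2]-D; a=np.degrees(np.arctan2(g[1],g[0]))-19.36;print("n",len(xs),"deg to go",a)
    else: print("green hidden")
    return p
E
python3 -c "
from h import *
p=dial();cv2.imwrite('pics/t4.png',p['img'])"
```

```text
t: 4.97
tcp_pos: [0.401, 0.2049, 0.0512]
tcp_rot: [0.001, 0.986, 0.168, -0.004]
force: [-6.4, -2.1, 4.2]
finger_gap: 0.0003
grip_force: 3.6
t: 5.3
tcp_pos: [0.3964, 0.2174, 0.0506]
tcp_rot: [0.003, 0.986, 0.166, -0.004]
force: [-3.4, -5.7, -0.5]
finger_gap: 0.0003
grip_force: 2.8
t: 5.63
tcp_pos: [0.3926, 0.2285, 0.0506]
tcp_rot: [0.003, 0.986, 0.167, -0.004]
force: [-3.7, -4.4, 0.4]
finger_gap: 0.0002
grip_force: 2.9
green hidden
```

```bash
sed -i 's/def dial():/def dial(cam="top"):/; s/p=r.grab_frame("top");D/p=r.grab_frame(cam);D/; s/m\[:, :190\].*$/c=proj(p,[.4479,.2381,.066]);k=np.zeros_like(m);cv2.circle(k,(int(c[0]),int(c[1])),30,255,-1);m\&=k/' h.py
python3 -m pendant '[[0,[-5,0,0],[0,0,0]],[0,[-10,0,0],[0,0,0]],[0,[-15,0,0],[0,0,0]],[0,[-15,0,0],[0,0,0]]]'
python3 -c "
from h import *
p=dial('top');p=dial('scene');cv2.imwrite('pics/s4.png',cv2.resize(p['img'][170:330,170:370],None,fx=4,fy=3.7))"
```

```text
t: 6.02
tcp_pos: [0.3812, 0.2276, 0.0519]
tcp_rot: [-0.0, 0.986, 0.168, 0.0]
force: [0.4, -0.4, -0.1]
finger_gap: 0.0004
grip_force: 0.0
n 29 deg to go 59.80123843956224
n 39 deg to go 58.86982965109719
```

View pics/s4.png

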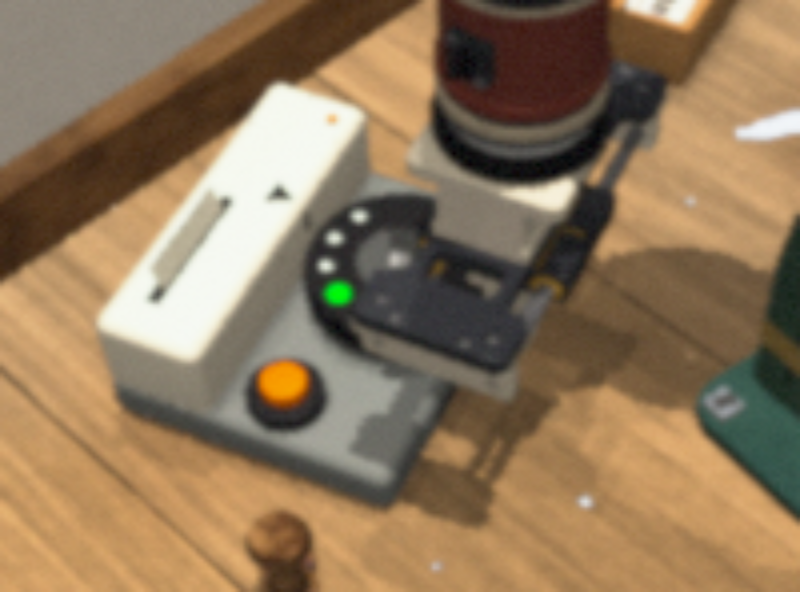

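```bash
python3 -m pendant '[[0,[0,10,0],[0,0,0]],[0,[0,20,0],[0,0,0]],[0,[0,26,0],[0,0,0]],[0,[9,26,0],[0,0,0]],[0,[15,26,0],[0,0,0]]]' && python3 -m pendant '[[0,[1.5,0,0],[0,0,0]],[0,[2.5,0,0],[0,0,0]],[0,[2.5,0,0],[0,0,0]]]' && python3 -c "
from h import *
dial('scene')" && python3 -m pendant '[[0,[0,-2,0],[0,0,0]],[0,[0,-4,0],[0,0,0]],[0,[0,-4,0],[0,0,0]]]'&& python3 -c "
from h import *
dial('scene')" && python3 -m pendant '[[0,[0,-2,0],[0,0,0]],[0,[0,-4,0],[0,0,0]],[0,[0,-4,0],[0,0,0]]]'&& python3 -c "
from h import *
dial('scene')"
```

```text
t: 6.53
tcp_pos: [0.4015, 0.2044, 0.0513]
tcp_rot: [0.002, 0.986, 0.167, -0.005]
force: [-10.6, -4.7, 6.4]
finger_gap: 0.0005
grip_force: 5.7
t: 6.78
tcp_pos: [0.4012, 0.2046, 0.0509]
tcp_rot: [0.003, 0.986, 0.168, -0.007]
force: [-8.1, -4.5, 6.2]
finger_gap: 0.0006
grip_force: 4.6
n 37 deg to go 58.3762560063756
t: 7.08
tcp_pos: [0.4003, 0.2065, 0.0505]
tcp_rot: [0.005, 0.986, 0.167, -0.007]
force: [-6.2, -7.9, 2.9]
finger_gap: 0.0006
grip_force: 4.0
n 38 deg to go 57.552725655329795
t: 7.38
tcp_pos: [0.3989, 0.21, 0.0502]
tcp_rot: [0.005, 0.986, 0.167, -0.007]
force: [-4.4, -8.0, 1.6]
finger_gap: 0.0004
grip_force: 3.8
n 38 deg to go 57.552725655329795
```

```bash
python3 -c "
from h import *
p=dial('scene');w=r.grab_frame('wrist')['img']
a=cv2.resize(p['img'][200:320,190:340],(375,300),interpolation=cv2.INTER_CUBIC);b=cv2.resize(w,(420,300))
cv2.imwrite('pics/c5.png',np.hstack([a,b]))
o=r.get_obs();print(o['force'],o['torque'],o['tcp_pos'],rot(o['tcp_rot']).round(3))"
```

```text
n 38 deg to go 57.552725655329795
[-5.07813665 -7.62968403  1.79429312] [-1.64522402  1.16273436  0.11493634] [0.39899786 0.20994792 0.05021106] [[ 0.944  0.329 -0.012]
 [ 0.329 -0.944 -0.012]
 [-0.016  0.007 -1.   ]]
```

View pics/c5.png

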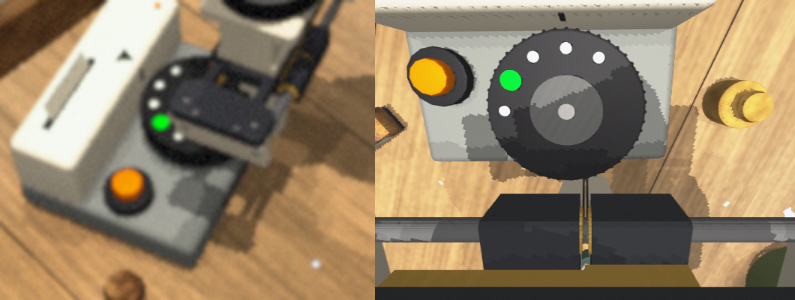

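```bash
sed -i 's/,30,255,-1/,(110 if cam=="wrist" else 30),255,-1/' h.py
cat >> h.py <<'E'
def st():
    o=r.get_obs();X=np.array([np.cos(np.radians(19.36)),np.sin(np.radians(19.36))]);Y=np.array([-X[1],X[0]]);d=(np.array(o["tcp_pos"][:2])-[.4479,.2381])*1e3;f=np.array(o["force"])
    print("t",o["t"],"xy_p",(d@X).round(1),(d@Y).round(1),"z",round(o["tcp_pos"][2]*1e3,1),"F_p",(f[:2]@X).round(1),(f[:2]@Y).round(1),f[2].round(1));dial("wrist")
E
python3 -c "from h import *;st()"
for i in 1; do python3 -m pendant '[[0,[0,-2,0],[0,0,0]],[0,[0,-4,0],[0,0,0]],[0,[0,-4,0],[0,0,0]]]' >/dev/null; done;python3 -c "from h import *;st()"
python3 -m pendant '[[0,[2,-2,0],[0,0,0]],[0,[2,-4,0],[0,0,0]],[0,[2,-4,0],[0,0,0]]]' >/dev/null;python3 -c "from h import *;st()"
python3 -m pendant '[[0,[0,-2,0],[0,0,0]],[0,[0,-4,0],[0,0,0]],[0,[0,-4,0],[0,0,0]]]' >/dev/null;python3 -c "from h import *;st()"
```

```text
t 7.5333 xy_p -55.5 -10.3 z 50.2 F_p -7.3 -5.5 1.8
n 679 deg to go 59.31954335400107
t 7.8333 xy_p -55.5 -6.2 z 50.1 F_p -7.0 -5.5 0.2
n 676 deg to go 59.31903805851499
t 8.1333 xy_p -55.3 -0.2 z 50.0 F_p -10.9 0.2 2.8
n 698 deg to go 52.23323139416888
t 8.4333 xy_p -55.4 4.4 z 50.0 F_p -10.3 1.1 2.5
n 699 deg to go 46.79548979629105
```

```bash
python3 -m pendant '[[0,[0,-2,0],[0,0,0]],[0,[0.5,-4,0],[0,0,0]],[0,[0.5,-4,0],[0,0,0]]]' >/dev/null;python3 -c "from h import *;st()"
python3 -m pendant '[[0,[0.5,-2,0],[0,0,0]],[0,[1,-4,0],[0,0,0]],[0,[1,-4,0],[0,0,0]]]' >/dev/null;python3 -c "from h import *;st()"
python3 -m pendant '[[0,[1,-2,0],[0,0,0]],[0,[1.5,-4,0],[0,0,0]],[0,[1.5,-4,0],[0,0,0]]]' >/dev/null;python3 -c "from h import *;st()"
```

```text
t 8.7333 xy_p -55.4 8.6 z 50.0 F_p -11.8 -0.2 3.0
n 703 deg to go 41.92668425087471
t 9.0333 xy_p -55.4 12.6 z 50.0 F_p -12.5 1.3 4.7
n 711 deg to go 37.26922317866151
t 9.3333 xy_p -55.2 16.9 z 49.9 F_p -14.8 1.6 6.5
n 720 deg to go 32.319308704163895
```

```bash
python3 -m pendant '[[0,[-6,0,0],[0,0,0]],[0,[-12,0,0],[0,0,0]],[0,[-18,0,0],[0,0,0]],[0,[-18,0,0],[0,0,0]]]' >/dev/null;python3 -c "from h import *;st()"
python3 -m pendant '[[0,[0,10,-1],[0,0,0]],[0,[0,20,-1],[0,0,0]],[0,[0,27,-1],[0,0,0]],[0,[5,27,-1],[0,0,0]],[0,[8,27,-1],[0,0,0]]]' >/dev/null;python3 -c "from h import *;st()"
```

```text
t 9.7167 xy_p -61.7 17.9 z 51.8 F_p 0.1 -0.9 0.5
n 706 deg to go 31.795365565518054
t 10.1833 xy_p -55.4 -11.1 z 52.5 F_p -6.5 -2.1 4.4
n 695 deg to go 31.315143586232544
```

```bash
python3 -m pendant '[[0,[2,0,0],[0,0,0]],[0,[2,-3,0],[0,0,0]],[0,[2,-6,0],[0,0,0]],[0,[2,-6,0],[0,0,0]]]' >/dev/null;python3 -c "from h import *;st()"
python3 -m pendant '[[0,[0,-3,0],[0,0,0]],[0,[0,-6,0],[0,0,0]],[0,[0,-9,0],[0,0,0]],[0,[0,-9,0],[0,0,0]]]' >/dev/null;python3 -c "from h import *;st()"
```

```text
t 10.5667 xy_p -55.4 -4.6 z 51.8 F_p -4.5 -3.4 0.4
n 700 deg to go 30.517280113219172
t 10.95 xy_p -55.4 4.5 z 51.8 F_p -5.1 -2.8 -0.8
n 698 deg to go 30.50608930462527
```

```bash
python3 -m pendant '[[0,[-8,0,0],[0,0,0]],[0,[-8,8,0],[0,0,0]],[0,[-8,15,0],[0,0,0]],[0,[-2,15,0],[0,0,0]],[0,[3,15,0],[0,0,0]]]' >/dev/null
python3 -m pendant '[[0,[2,0,0],[0,0,0]],[0,[2,0,0],[0,0,0]]]' >/dev/null;python3 -c "from h import *;st()"
python3 -m pendant '[[0,[0,-2,0],[0,0,0]],[0,[0,-4,0],[0,0,0]],[0,[0,-4,0],[0,0,0]]]' >/dev/null;python3 -c "from h import *;st()"
```

```text
t 11.5833 xy_p -55.3 -11.2 z 51.9 F_p -13.0 -1.5 10.8
n 709 deg to go 31.571014584133472
t 11.8833 xy_p -55.4 -9.5 z 51.6 F_p -12.0 -6.4 6.8
n 712 deg to go 30.29330746943394
```

```bash
python3 -m pendant '[[0,[0,-2,0],[0,0,0]],[0,[0,-4,0],[0,0,0]],[0,[0,-4,0],[0,0,0]]]' >/dev/null;python3 -c "from h import *;st()"
python3 -m pendant '[[0,[0,-2,0],[0,0,0]],[0,[0,-4,0],[0,0,0]],[0,[0,-4,0],[0,0,0]]]' >/dev/null;python3 -c "from h import *;st()"
python3 -m pendant '[[0,[0,-2,0],[0,0,0]],[0,[0,-4,0],[0,0,0]],[0,[0,-4,0],[0,0,0]]]' >/dev/null;python3 -c "from h import *;st()"
```

```text
t 12.1833 xy_p -55.4 -3.5 z 51.5 F_p -13.1 0.6 5.7
n 716 deg to go 23.29119622949969
t 12.4833 xy_p -55.3 1.2 z 51.5 F_p -11.5 -0.2 5.4
n 724 deg to go 17.747764520163045
t 12.7833 xy_p -55.3 5.4 z 51.5 F_p -12.4 -0.0 5.2
n 728 deg to go 12.958430307408968
```

```bash
python3 -m pendant '[[0,[0,-3,0],[0,0,0]],[0,[0,-6,0],[0,0,0]],[0,[0,-9,0],[0,0,0]],[0,[0,-9,0],[0,0,0]]]' >/dev/null;python3 -c "from h import *;st()"
python3 -m pendant '[[0,[-6,0,0],[0,0,0]],[0,[-12,0,0],[0,0,0]],[0,[-20,0,0],[0,0,0]],[0,[-20,0,0],[0,0,0]]]' >/dev/null;python3 -c "from h import *;st()"
```

```text
t 13.1667 xy_p -55.3 14.6 z 51.5 F_p -11.8 0.5 5.5
n 725 deg to go 2.168557229434956
t 13.55 xy_p -67.3 15.7 z 52.9 F_p -0.6 -0.9 -0.6
n 751 deg to go 2.37385523731907
```

```bash
python3 -m pendant '[[0,[0,0,-30],[0,0,0]],[0,[10,-8,-55],[0,0,0]],[0,[40,-30,-60],[0,0,0]],[0,[70,-55,-60],[0,0,0]],[0,[89,-69,-60],[0,0,0]]]' >/dev/null; python3 -m pendant '[[0,[0,0,10],[0,0,0]],[0,[0,0,20],[0,0,0]],[0,[0,0,20],[0,0,0]]]' >/dev/null
python3 - <<'E'
from h import *
st()
w=r.grab_frame("wrist");s=r.grab_frame("scene");cv2.imwrite("pics/c6.png",np.hstack([cv2.resize(s["img"][190:310,190:340],(375,300),interpolation=cv2.INTER_CUBIC),cv2.resize(w["img"],(420,300))]))
print(find(s,"feed_button_top"),find(w,"feed_button_top"))
E
```

```text
t 14.2667 xy_p 20.3 83.2 z 90.3 F_p -0.2 -1.1 -0.0
n 299 deg to go 2.232308326622281
[(0.54, [0.4433, 0.3267, 0.0547])] [(0.88, [0.4368, 0.3306, 0.0546])]
```

View pics/c6.png

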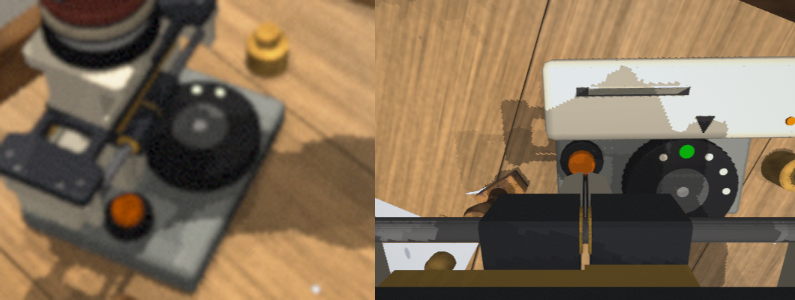

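```bash
python3 -m pendant '[[0,[2,-2,10],[0,0,0]],[0,[2,-2,20],[0,0,0]],[0,[2,-2,27],[0,0,0]],[0,[2,-2,27],[0,0,0]]]'; python3 -m pendant '[[0,[0,0,2],[0,0,0]],[0,[0,0,4],[0,0,0]],[0,[0,0,6],[0,0,0]],[0,[0,0,6],[0,0,0]]]'
```

```text
t: 14.85
tcp_pos: [0.4409, 0.3268, 0.0636]
tcp_rot: [0.001, 0.986, 0.168, -0.002]
force: [-0.2, -0.3, 0.1]
finger_gap: 0.0004
grip_force: 0.0
t: 15.18
tcp_pos: [0.4421, 0.3278, 0.0595]
tcp_rot: [0.0, 0.986, 0.168, -0.0]
force: [0.5, 0.2, 0.4]
finger_gap: 0.0007
grip_force: 0.0
```

```bash
python3 -m pendant '[[0,[0,0,1.5],[0,0,0]],[0,[0,0,3],[0,0,0]],[0,[0,0,4],[0,0,0]],[0,[0,0,4],[0,0,0]]]'; python3 -m pendant '[[0,[0,0,1],[0,0,0]],[0,[0,0,2],[0,0,0]],[0,[0,0,3],[0,0,0]],[0,[0,0,3],[0,0,0]]]'
```

```text
t: 15.52
tcp_pos: [0.4424, 0.328, 0.0559]
tcp_rot: [-0.0, 0.986, 0.168, 0.0]
force: [0.3, -0.4, 2.2]
finger_gap: 0.0006
grip_force: 1.1
t: 15.85
tcp_pos: [0.4424, 0.328, 0.0528]
tcp_rot: [-0.0, 0.986, 0.168, 0.0]
force: [-0.5, -0.4, 4.1]
finger_gap: 0.0005
grip_force: 2.0
```

```bash
python3 -m pendant '[[0,[0,0,1.5],[0,0,0]],[0,[0,0,3],[0,0,0]],[0,[0,0,3],[0,0,0]]]'; python3 -m pendant '[[0,[0,0,1],[0,0,0]],[0,[0,0,2],[0,0,0]],[0,[0,0,2],[0,0,0]],[0,[0,0,2],[0,0,0]]]'
```

```text
t: 16.1
tcp_pos: [0.4424, 0.328, 0.0512]
tcp_rot: [-0.0, 0.986, 0.168, 0.0]
force: [-2.2, -1.4, 12.9]
finger_gap: 0.0006
grip_force: 6.6
t: 16.43
tcp_pos: [0.4425, 0.3281, 0.051]
tcp_rot: [-0.0, 0.986, 0.168, 0.001]
force: [-4.8, -3.6, 23.9]
finger_gap: 0.0008
grip_force: 12.3
```

Bottomed out at 51 mm (force rising with no more travel). Lift off and check.

```bash
python3 -m pendant '[[0,[0,0,-12],[0,0,0]],[0,[0,0,-35],[0,0,0]],[0,[0,0,-60],[0,0,0]],[0,[0,0,-90],[0,0,0]],[0,[0,0,-90],[0,0,0]]]'
python3 - <<'E'
from h import *
st()
w=r.grab_frame("wrist");t=r.grab_frame("top");print(find(w,"feed_button_top"),find(t,"weight_500"),find(t,"rubber_stamp_2"),find(t,"parcel_small"))
cv2.imwrite("pics/c7.png",w["img"])
E
```

```text
t: 16.85
tcp_pos: [0.4447, 0.3301, 0.1423]
tcp_rot: [-0.002, 0.986, 0.168, 0.004]
force: [2.2, 1.6, 0.6]
finger_gap: 0.0005
grip_force: 0.0
t 16.85 xy_p 27.5 87.8 z 142.3 F_p 2.6 0.8 0.6
n 192 deg to go 2.311178841010541
[(0.82, [0.438, 0.3264, 0.0529]), (0.4, [0.3777, 0.3923, 0.0183])] [(0.82, [0.4863, 0.1183, 0.033])] [(0.63, [0.4588, 0.2173, 0.0709]), (0.55, [0.353, 0.4043, 0.0745])] [(0.61, [0.5112, -0.0317, 0.0557])]
```

View pics/c7.png

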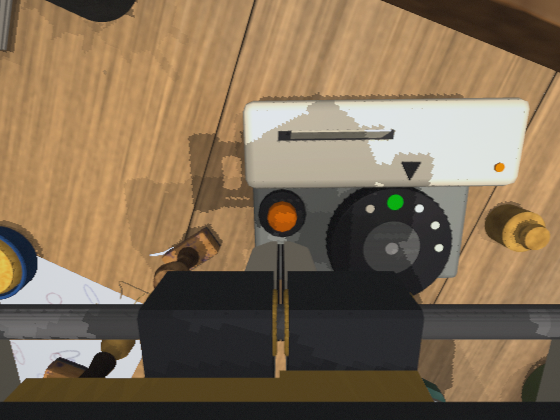

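```bash
python3 -c "
from h import *
print(r.job_done())"
```

```text
the job is handed in; nothing more can be done
None
```

The dial was turned two clicks clockwise and sits in the green detent, measured about 2° off by camera. The orange button was then pressed until it bottomed out and released. The weight, stamp and parcel look undisturbed, and the job is handed in; no verdict was shown.

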